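# Snap in the stop bar and set a square flush against a plate on a marking-out board

## Robot

A 6-joint arm with a two-finger parallel gripper is mounted at the origin on a cart in front of the work surface, level with it; the furniture and walls round the work are solid. World frame = base frame: x ahead of the robot, y to its left, z up, the work surface at z = 0. Lengths are in m, angles in rad, forces in N, time in s.
With the tool pointing down it reaches from about 0.325 to 0.775 m from the base axis. Payload 9.3 kg.
Tool frame: the origin (TCP) lies between the finger pads; the fingertips stand 11 mm ahead of it and the grasp point (between the pads) lies 8 mm behind it; z points along the fingers, y is the line along which they close (so a half turn about z gives the same grasp; the last joint's range is limited). The gripper opens to 85 mm and grips with 20 to 120 N. Pads are 22 mm wide; open, the fingers measure 114 mm over their backs; the gripper's body (76 mm by 85 mm) begins 54 mm behind the grasp point. The pads swing forward as they close: fully open they stand 13 mm farther back than shut.
Start: joints at [-1.345, 0.259, 0.021, 1.334, 0, 1.418], TCP at [0.203, -0.511, 0.242] pointing down, gripper open.
Joint ranges: [-3.04, 3.04], [-0.91, 1.82], [-1.04, 1.36], [-1.92, 1.95], [-1.52, 1.45], [-3.14, 3.14]. Speed limits (rad/s): [2.22, 2.22, 2.79, 3.14, 3.14, 3.14].

## Interface

Orientations are given as a unit quaternion [w, x, y, z].
In Python, from rig import arm gives the robot as it stands.
- The arm moves only by the shell command python3 -m creep 'ROWS' [FORCE]. ROWS is JSON, a list of rows, each a list of 5 numbers: the shift along the tool's x, y, z in mm, then the turn about the tool's z in rad, then the closure, from -1 (fully open) to 1 (shut). A call has 1 to 8 rows; each row is the pose to reach, as a shift and turn from the pose commanded when the call began, along the tool's axes at that moment; what a row does not reach only later rows make up. A row lasts 1/12 s, in which the tool goes at most 41.7 mm and 7.16 degrees, less where a joint would pass 70% of its speed; a pose out of reach is approached as far as the arm can. A call with a gripper value outside its range is refused whole. The fingers move at their own pace and stop on an object; FORCE is the grip in N (left out, the last holds). Time passes only in rows, so rows that repeat a pose let the fingers close. It gives the time, the measured TCP pose, the force, the opening and the grip force at its end, in the units of the state.
- arm.read_state(): the state, without advancing time (a new reading comes with each control period).
- arm.read_camera(name): name is "scene" or "top" or "wrist"; returns a dict with "image" (400x640x3 uint8, blue, green, red), "depth" (400x640 float32, m along the optical axis (not along the pixel's ray), 0 where there is no reading), "fx", "fy", "cx", "cy" (pixels), "pose" (4x4, takes a point from camera to world coordinates). Camera axes: x right, y down, z forward; pixel columns grow to the right and rows downward; lengths in m; the calibration is good to about 2 mm. A picture is of the moment at which its call begins.
- arm.hand_in(): hands the job in; it is judged then, once.
The state is a dict: "time": time; "joint_pos": joint angles; "dq": joint speeds; "tau": joint torques, N m; "ee_pos": TCP position; "tool_rot": TCP orientation; "ft_force": force on the tool from outside, world axes, zero at the start; "wrist_torque": the same for the moment, N m; "opening": finger opening in m; "grasp_force": force on a finger pad.
Only numpy, scipy, OpenCV 4.12 (cv2) and the standard library are available. Lean on these libraries where they do the work, as an engineer would, in place of code of your own. Each camera call takes 0.05 s, during which the arm holds its last target. There are 200 camera calls.

## Task

On the sloping marking-out board, first snap the loose round stop bar with the red ends into both spring clips along the board's lower edge, until it sits fully home. Then lay the square flat on the slope to the right of the fixed aluminium plate, with its dark stock resting on the stop bar and the outer long edge of its steel blade flush against the plate's right-hand edge, and let go. Leave the tin, the steel block and the screwdriver where they are.

Things in the scene. Friction and masses are not known exactly. Their poses are not given: they have to be found in the camera images.
- seat (a point): Where the stop bar's middle lies when fully home in both clips, on the fixed board. Axes: x up the slope (away from the robot), y left along the clips, z out of the board's face. The face slopes 30 degrees, rising away from the robot, 16 mm below this point (along its z): tools work it tilted about 30 degrees. The 128 mm between the clips is free for fingers and for the square's stock.
- board: Grey sloping marking-out board on wooden feet, fixed. Face 260 mm wide (130 mm to each side of the seat) and 210 mm long, from 25 mm below the seat point to 185 mm up the slope; 30 to 135 mm over the bench. The face is slick (friction about 0.25): things slide down it unless the stop bar holds them. Origin on the bench under the board; axes level, x away from the robot, y left.
- clip_left_upper (a joint): Upper sprung arm of the left clip, rad: 0 at rest, grows as it is spread (0.2 lets the bar pass). Two U-shaped steel clips stand 76 mm left and right of the seat, arms 12 mm wide along y, 33 mm high over the face; mouth 27 mm at the top, throat 14 mm 24 mm over the face. Pushed along the seat's -z, the bar touches about 20 mm above home, spreads the arms and snaps home (4 to 10 N in all).
- clip_right_upper (a joint): Upper sprung arm of the right clip, like the left one. Beside each pair of arms, on the side of the seat, two fixed cheeks 6 mm wide, 13 mm high cradle the bar (64 to 70 mm from the seat along y). The arms read about 0 again once the bar is home.
- bar_mid (a point): Centre of the stop bar, on its axis, 12 mm above the bench at the start.
- stop_bar: Loose round steel bar, 20 mm diameter, with square red caps 24 x 24 mm, 12 mm long, on both ends; 198 mm long in all, 0.15 kg. Origin 12 mm under its middle at the start; y along the bar. Both ends alike; any quarter turn about its length will do. It lies on its caps. In the clips the caps stand just outside them, with 5 mm of play either way along the bar.
- square: Loose square, 0.25 kg. x along the blade away from the stock, y left, z up; origin on the underside below the grip. Steel blade x -67 to 65, y -15 to 15, 8 mm thick; dark stock x -85 to -67, y -55 to 15, 20 mm high; wooden grip x -17 to 17, y -9 to 9, from 8 to 46 mm up. Outer edge: y = 15. Laid right, x points up the slope and the origin is 95 mm up the slope from the seat.
- edge_near (a point): Point on the outer edge of the square's blade, on its underside, at x -40, y +15 mm in the square's frame.
- edge_far (a point): Point on the outer edge of the square's blade, on its underside, at x +62, y +15 mm in the square's frame.
- stock_face (a point): Middle of the stock's foot face, at x -85, y -20, z +16 mm in the square's frame; this face rests on the stop bar.
- plate: Drilled aluminium plate 55 x 120 x 16 mm, screwed to the left part of the board, long edges up the slope; cannot move. Origin at the centre of its underside on the face, 110 mm up the slope from the seat; x left along the clips, y down the slope, z out of the face. Right-hand edge at x = -27.5 mm. Its lower end is 50 mm up the slope from the bar's axis. Its place along the clips varies.
- grease_tin: Bystander: blue tin with a white lid, 73 mm diameter, 54 mm high; origin under its centre.
- steel_block: Bystander: ground steel block 40 x 60 x 30 mm; origin under its centre.
- screwdriver: Bystander: orange screwdriver, 208 mm long (along its y), 27 mm high, lying in front of the board; origin under its middle.

How it is judged:
On the way:
1. the stop bar is snapped fully home in both clips (before the square is laid) (x of bar_mid in the frame of seat between -0.003 and 0.003 m and z of bar_mid in the frame of seat between -0.003 and 0.003 m and y of bar_mid in the frame of seat between -0.008 and 0.008 m and angle between the y axis of stop_bar and the y axis of seat, either way round below 0.03 rad and not (x of edge_near in the frame of plate between -0.0295 and -0.025 m and z of edge_near in the frame of seat between -0.0185 and -0.0135 m and x of edge_far in the frame of plate between -0.0295 and -0.025 m and z of edge_far in the frame of seat between -0.0185 and -0.0135 m and x of stock_face in the frame of seat between 0.0065 and 0.0125 m)), for 0.3 s.
At the end, for the whole second after the job is handed in: Stop bar home in both clips (within 3 mm across, 8 mm along, 0.03 rad of the seat). Square flat on the board (2.5 mm), stock's foot face on the bar (2.5 mm), blade's outer edge flush on the plate's right-hand edge (gap under 2 mm at both ends). Both released and at rest (x of bar_mid in the frame of seat between -0.003 and 0.003 m and z of bar_mid in the frame of seat between -0.003 and 0.003 m and y of bar_mid in the frame of seat between -0.008 and 0.008 m and angle between the y axis of stop_bar and the y axis of seat, either way round below 0.03 rad and x of edge_near in the frame of plate between -0.0295 and -0.025 m and z of edge_near in the frame of seat between -0.0185 and -0.0135 m and x of edge_far in the frame of plate between -0.0295 and -0.025 m and z of edge_far in the frame of seat between -0.0185 and -0.0135 m and x of stock_face in the frame of seat between 0.0065 and 0.0125 m and linear speed of each of square, stop_bar below 0.01 m/s); the robot touches nothing.
It fails at once if a bystander (tin, steel block or screwdriver) is moved more than 25 mm (distance of any of grease_tin, steel_block, screwdriver from where it was at the start of the episode above 0.025 m).
It also fails if it takes over 56 s, if anything falls off the work surface, if the arm or the gripper's body presses on something with over 40 N, if the wrist force passes 120 N, or if a joint passes its speed limit or range.

## Working session

There is one attempt and no reset: what is moved stays moved. The work goes in short steps, Python scripts to look and compute and a shell command to move; the robot and the scene stay as the last step left them, time stands still between calls to the robot, and variables do not carry over. Pictures are saved under pics/ and viewed, at most 11 in all, crops included, and the job is handed in when it is done.

```bash
ls; mkdir -p pics; python3 - <<'E'
from rig import arm
import cv2,numpy as np,pickle
s=arm.read_state();print(s)
for n in("scene","top"):
    c=arm.read_camera(n);cv2.imwrite(f"pics/{n}0.png",c["image"]);pickle.dump(c,open(n+"0.pkl","wb"));print(n,c["fx"],c["fy"],c["cx"],c["cy"],c["pose"].round(4).tolist())
E
```

```text
pics
{'time': 0.0, 'joint_pos': array([-1.34460209e+00,  2.59180610e-01,  2.07511948e-02,  1.33368925e+00,
       -1.86188404e-06,  1.41820656e+00]), 'dq': array([-5.72380996e-04,  3.91180259e-04,  1.22787465e-04,  4.29161823e-06,
       -6.08252751e-04, -1.10177589e-03]), 'tau': array([ 4.26914039e-04, -5.55643487e+01,  3.44527173e+01,  1.35224458e-02,
       -3.92592113e-06,  4.67083566e-06]), 'ee_pos': array([ 0.20332461, -0.51074898,  0.24166829]), 'tool_rot': array([-6.60688907e-04,  9.82118665e-01,  1.88261762e-01, -2.52573854e-05]), 'ft_force': array([-0.29222497,  0.7079665 ,  0.26383418]), 'wrist_torque': array([ 0.02980899, -0.0048281 , -0.01979041]), 'grasp_force': 0.0, 'opening': 0.08573047811578008}
scene 416.04996670717617 416.04996670717617 328.6980419775882 195.0305799971738 [[-0.8411, -0.2478, 0.4808, -0.0142], [-0.5405, 0.4218, -0.728, 0.7259], [-0.0224, -0.8722, -0.4887, 0.5901], [0.0, 0.0, 0.0, 1.0]]
top 500.3467037230705 500.3467037230705 323.28364419966476 196.45296374411154 [[-0.0227, -0.9942, 0.1047, 0.3163], [-0.9997, 0.0227, -0.0017, -0.0209], [-0.0007, -0.1047, -0.9945, 1.661], [0.0, 0.0, 0.0, 1.0]]
```

View pics/scene0.png

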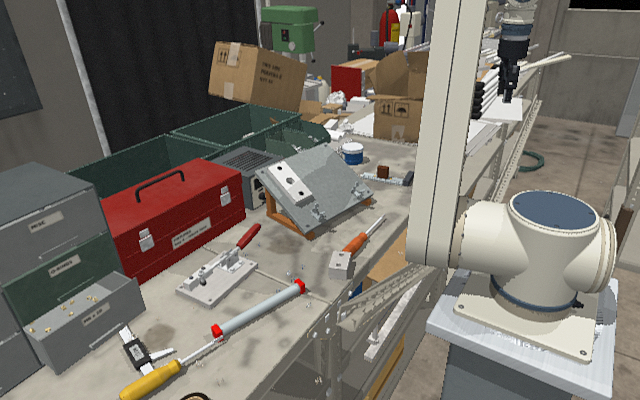

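View pics/top0.png

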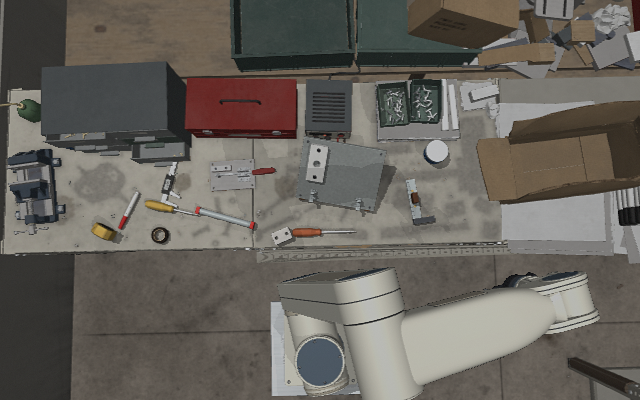

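The pictures show the bar at top-view (198,210)–(253,226), the board around (340,175) with clips near (308,200) and (370,207), and the square at (416,200). The tin is at (436,153), the block at (283,238) and the screwdriver at (320,232). Next I'll measure all of these.

```bash
cat > h.py <<'E'
import numpy as np,cv2,pickle
from scipy.spatial.transform import Rotation as R
def cloud(c):
    v,u=np.mgrid[:400,:640];d=c["depth"]
    p=np.stack([(u-c["cx"])/c["fx"]*d,(v-c["cy"])/c["fy"]*d,d],-1)
    return p@c["pose"][:3,:3].T+c["pose"][:3,3]
def ray(c,uv,z):
    uv=np.atleast_2d(uv).astype(float)
    r=np.c_[(uv[:,0]-c["cx"])/c["fx"],(uv[:,1]-c["cy"])/c["fy"],np.ones(len(uv))]@c["pose"][:3,:3].T
    o=c["pose"][:3,3];return o+r*((z-o[2])/r[:,2])[:,None]
def tool(arm):
    s=arm.read_state();q=s["tool_rot"];return s,R.from_quat([q[1],q[2],q[3],q[0]]).as_matrix()
def yaw(Rm): return np.arctan2(Rm[1,1],Rm[0,1]) # heading of tool y
def rows(arm,target,ydir=None):
    """shift (mm, tool axes) and turn to reach target; ydir=heading wanted of tool y (mod pi)"""
    s,Rm=tool(arm);d=Rm.T@(np.array(target)-s["ee_pos"])*1000
    t=0
    if ydir is not None:
        t=-(ydir-yaw(Rm));t=(t+np.pi/2)%np.pi-np.pi/2
    print("shift",d.round(1),"turn",round(t,3),"q",s["joint_pos"].round(2),"t",s["time"])
E
python3 - <<'E'
from h import *
for n in("top","scene"):
    c=pickle.load(open(n+"0.pkl","rb"));P=cloud(c);hsv=cv2.cvtColor(c["image"],cv2.COLOR_BGR2HSV)
    m=((hsv[...,0]<6)|(hsv[...,0]>174))&(hsv[...,1]>190)&(hsv[...,2]>90)
    k,l,st,ce=cv2.connectedComponentsWithStats(m.astype(np.uint8))
    for i in range(1,k):
        if 5<st[i,4]<400: print(n,ce[i].round(1),st[i,4],np.median(P[l==i],0).round(3),ray(c,ce[i],.022).round(4))
c=pickle.load(open("top0.pkl","rb"));P=cloud(c)
# bench, board plane
X=P.reshape(-1,3)
b=P[165:190,340:365].reshape(-1,3);ctr=b.mean(0);n=np.linalg.svd(b-ctr)[2][2];n*=np.sign(n[2]);print("plane",ctr.round(4),n.round(4),"slope",np.degrees(np.arccos(n[2])))
f=np.abs((P-ctr)@n)<.008
m=np.zeros((400,640),np.uint8);m[120:230,280:410]=f[120:230,280:410]
m=cv2.morphologyEx(m,cv2.MORPH_OPEN,np.ones((3,3)))
k,l,st,ce=cv2.connectedComponentsWithStats(m);i=1+st[1:,4].argmax();print(st[i],ce[i])
xy=P[l==i];print(cv2.minAreaRect((xy[:,:2]*1000).astype(np.float32)))
# anything 5-70mm over the bench near square, tin
for nm,(u0,v0,u1,v1) in dict(square=(400,170,440,230),tin=(420,135,452,170),drv=(270,222,360,250)).items():
    q=P[v0:v1,u0:u1];mm=(q[...,2]>.007)&(q[...,2]<.08);w=q[mm];print(nm,mm.sum(),cv2.minAreaRect((w[:,:2]*1000).astype(np.float32)),w[:,2].max())
cv2.imwrite("pics/z.png",np.hstack([cv2.resize(c["image"][130:240,280:380],None,fx=4,fy=4,interpolation=2),cv2.resize(c["image"][130:240,385:455],None,fx=4,fy=4,interpolation=2)]))
E
```

```text
top [121.7 221.8] 18 [0.419 0.643 0.015] [[0.4204 0.6386 0.022 ]]
scene [391.2  21.3] 143 [ 1.156 -1.786  0.272] [[ 2.0229 -3.657   0.022 ]]
scene [382.4  29.4] 144 [ 1.204 -1.772  0.214] [[ 1.8393 -3.0755  0.022 ]]
scene [212.5 163.9] 8 [0.785 0.063 0.137] [[ 0.986  -0.1032  0.022 ]]
scene [223.8 178.3] 26 [0.695 0.108 0.136] [[ 0.8773 -0.0464  0.022 ]]
scene [215.9 184.3] 7 [0.691 0.141 0.136] [[ 0.8692 -0.0056  0.022 ]]
scene [205.8 189.2] 13 [0.693 0.171 0.137] [[0.8722 0.0313 0.022 ]]
scene [190.2 195.4] 33 [0.701 0.211 0.137] [[0.8825 0.0801 0.022 ]]
scene [114.5 195.8] 8 [0.851 0.3   0.137] [[1.07   0.1929 0.022 ]]
scene [123.1 195.8] 17 [0.834 0.29  0.137] [[1.0479 0.1804 0.022 ]]
scene [171.7 201.5] 106 [0.711 0.252 0.137] [[0.8997 0.1306 0.022 ]]
scene [105.7 201. ] 21 [0.847 0.324 0.136] [[1.0638 0.2239 0.022 ]]
scene [119.5 205.5] 116 [0.799 0.321 0.137] [[1.0068 0.2189 0.022 ]]
scene [143.4 203.8] 20 [0.763 0.29  0.137] [[0.9577 0.1788 0.022 ]]
scene [135.9 204.8] 20 [0.774 0.301 0.136] [[0.9708 0.1932 0.022 ]]
scene [158.  207.4] 18 [0.721 0.284 0.137] [[0.9057 0.171  0
[... 467 characters left out ...]
215 0.022 ]]
scene [216.2 330.8] 96 [0.451 0.397 0.022] [[0.4504 0.397  0.022 ]]
plane [ 0.542  -0.1162  0.0863] [ 0.9313 -0.3412  0.1279] slope 82.65283240389812
[280 152 130  47 666] [344.09159159 174.67567568]
((555.5638427734375, -91.39370727539062), (459.046875, 30.76979637145996), 69.73912811279297)
square 371 ((476.94940185546875, -341.55120849609375), (122.77601623535156, 190.44882202148438), 89.4827651977539) 0.052178182622685254
tin 640 ((628.4000244140625, -399.3192138671875), (112.22929382324219, 108.37226104736328), 87.84833526611328) 0.06118171667034167
drv 512 ((373.8751525878906, 12.229278564453125), (70.256591796875, 275.2402038574219), 1.1584426164627075) 0.0413400366040777
```

View pics/z.png

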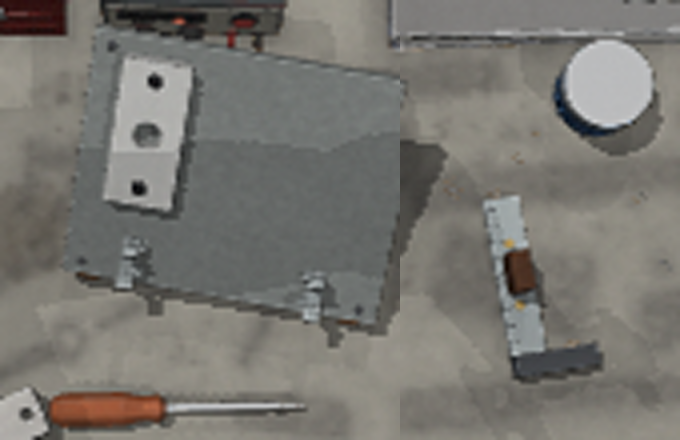

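The enlarged top view shows the board's lower corners at about (297,197.5) and (374.5,211), the clips, the plate at upper left, and the square with its stock at the bottom right. I'll cast these to coarse positions and move for wrist views.

```bash
python3 - <<'E'
from h import *
from rig import arm
c=pickle.load(open("top0.pkl","rb"))
f=lambda x,y:(280+x/4-.4,130+y/4-.4); g=lambda x,y:(385+(x-400)/4-.4,130+y/4-.4)
lo=ray(c,[f(68,268),f(378,326)],.03);up=ray(c,[f(98,27),f(405,80)],.135)
print(lo,up);d=lo[0]-lo[1];print("len",np.linalg.norm(d),np.degrees(np.arctan2(d[1],d[0])));d=up[0]-up[1];print("len",np.linalg.norm(d),np.degrees(np.arctan2(d[1],d[0])))
sq=ray(c,[g(485,200),g(521,196),g(512,355),g(546,348)],.008);print("blade",sq)
print("grip",ray(c,g(519,272),.046),"stock",ray(c,[g(514,381),g(602,366)],.02))
a=ray(c,[f(300,238),f(300,238)],.05)
s=arm.read_state();w=arm.read_camera("wrist");cv2.imwrite("pics/w0.png",w["image"]);print(w["fx"],w["pose"].round(3),s["ee_pos"])
rows(arm,[.46,-.10,.30],np.radians(80))
rows(arm,[.46,-.33,.25],np.radians(80))
E
```

```text
[[ 0.48946923  0.06374394  0.03      ]
 [ 0.43605948 -0.1886133   0.03      ]] [[ 0.66593594  0.03177536  0.135     ]
 [ 0.61870913 -0.20508656  0.135     ]]
len 0.25794723851836326 78.05006775454457
len 0.24152419218584925 78.72393216550131
blade [[ 0.54047061 -0.3001909   0.008     ]
 [ 0.54314777 -0.33032146  0.008     ]
 [ 0.41075674 -0.31732735  0.008     ]
 [ 0.41590586 -0.34567086  0.008     ]]
grip [[ 0.475793   -0.31898001  0.046     ]] stock [[ 0.38872205 -0.31593033  0.02      ]
 [ 0.39936624 -0.38858206  0.02      ]]
279.2660244810962 [[ 0.37  -0.895 -0.25   0.265]
 [-0.929 -0.357 -0.098 -0.486]
 [-0.002  0.268 -0.963  0.374]
 [ 0.     0.     0.     1.   ]] [ 0.20334869 -0.51079576  0.24175274]
shift [ 390.4 -286.8  -57.8] turn 0.553 q [-1.34  0.26  0.02  1.33  0.    1.42] t 0.15
shift [305.3 -73.1  -8.1] turn 0.553 q [-1.34  0.26  0.02  1.33  0.    1.42] t 0.15
```

```bash
python3 -m creep '[[305,-73,20,0.25,-1],[305,-73,20,0.25,-1],[305,-73,20,0.25,-1],[305,-73,20,0.25,-1],[305,-73,20,0.25,-1],[305,-73,20,0.25,-1],[305,-73,20,0.25,-1],[305,-73,20,0.25,-1]]'
python3 - <<'E'
from h import *
from rig import arm
w=arm.read_camera("wrist");cv2.imwrite("pics/w1.png",w["image"]);pickle.dump(w,open("w1.pkl","wb"))
rows(arm,[.46,-.11,.28],np.radians(78.4))
E
```

```text
time: 0.82
ee_pos: [0.4619, -0.328, 0.2219]
tool_rot: [-0.0, 0.998, 0.065, 0.0]
ft_force: [-0.1, -0.7, 0.6]
opening: 0.0854
grasp_force: 0.0
shift [  24.2 -214.7  -58.2] turn 0.335 q [-0.76  0.3   0.02  1.3   0.    2.25] t 0.8667
```

View pics/w1.png

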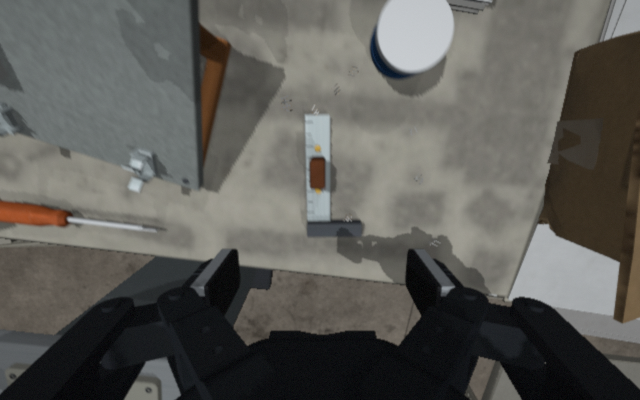

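The wrist view shows the square's blade at (305–330, 113–222), its grip at (317,172) and its stock at (307–363, 222–237). Now I'll look over the board.

```bash
python3 -m creep '[[20,-245,-40,0.335,-1],[20,-245,-40,0.335,-1],[20,-245,-40,0.335,-1],[20,-245,-40,0.335,-1],[20,-245,-40,0.335,-1],[20,-245,-40,0.335,-1],[20,-245,-40,0.335,-1],[20,-245,-40,0.335,-1]]'
python3 - <<'E'
from h import *
from rig import arm
w=arm.read_camera("wrist");cv2.imwrite("pics/w2.png",w["image"]);pickle.dump(w,open("w2.pkl","wb"))
rows(arm,[.38,.30,.25],np.radians(-18.2))
w=pickle.load(open("w1.pkl","rb"));P=cloud(w);im=w["image"];hsv=cv2.cvtColor(im,cv2.COLOR_BGR2HSV)
sub=np.zeros((400,640),bool);sub[90:250,285:375]=1
hs=hsv
grip=sub&(hs[...,0]<15)&(hs[...,1]>120)
k,l,st,ce=cv2.connectedComponentsWithStats(grip.astype(np.uint8));i=1+st[1:,4].argmax();print("grip px",ce[i],st[i],ray(w,ce[i],.046),np.nanmedian(P[l==i],0))
h5=sub&(P[...,2]>.005)&(P[...,2]<.06)&(w["depth"]>0)
bl=h5&(P[...,2]<.014);
for nm,m in(("blade",sub&(hs[...,2]>185)),("stock",sub&(hs[...,2]<85)&(hs[...,0]>90))):
    m=cv2.morphologyEx(m.astype(np.uint8),cv2.MORPH_CLOSE,np.ones((5,5)));k,l,st,ce=cv2.connectedComponentsWithStats(m);i=1+st[1:,4].argmax()
    vu=np.argwhere(l==i)[:,::-1];q=ray(w,vu,.008 if nm=="blade" else .02);print(nm,st[i],cv2.minAreaRect((q[:,:2]*1000).astype(np.float32)),np.median(P[l==i],0))
E
```

```text
time: 1.53
ee_pos: [0.4481, -0.083, 0.2629]
tool_rot: [0.0, 0.995, -0.101, 0.001]
ft_force: [0.0, 0.1, 0.7]
opening: 0.085
grasp_force: 0.0
shift [-144.7 -362.6   12.2] turn -1.457 q [-0.37  0.09 -0.14  1.34 -0.    2.98] t 1.5833
grip px [317.06199461 172.83557951] [311 158  13  30 371] [[ 0.479      -0.31941838  0.046     ]] [ 0.47902577 -0.31949755  0.04602999]
blade [306 116  23  43 594] ((515.4354858398438, -313.66766357421875), (48.470848083496094, 26.328916549682617), 5.921387672424316) [ 0.52469374 -0.31635234  0.00806363]
stock [307 220  55  17 805] ((407.65924072265625, -349.65924072265625), (21.587133407592773, 68.8022689819336), 7.486515045166016) [ 0.40736752 -0.35126591  0.01983436]
```

View pics/w2.png

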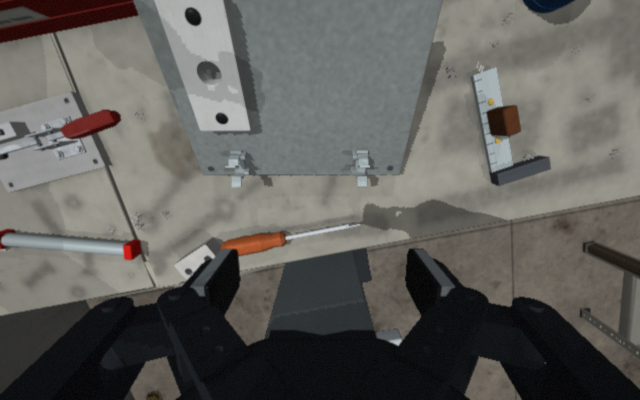

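The view over the board shows its lower corners at about (200,175) and (405,175), the clips at (237,165) and (362,163), and the plate's right edge running from (230,0) to (249,130). The bar is at the left, with its right cap at (130,249).

```bash
python3 - <<'E'
from h import *
w=pickle.load(open("w2.pkl","rb"));P=cloud(w);im=w["image"]
b=P[30:140,270:390][w["depth"][30:140,270:390]>0]
ctr=b.mean(0);_,V=np.linalg.eigh(np.cov((b-ctr).T));n=V[:,0]*np.sign(V[2,0]);print(n,np.degrees(np.arccos(n[2])),"rms",((b-ctr)@n).std())
hx=-n[:2]/np.linalg.norm(n[:2]);print("x heading",np.degrees(np.arctan2(hx[1],hx[0])))
# axes
ex=np.array([*(hx*n[2]),np.hypot(n[0],n[1])]);ey=np.cross(n,ex)
H=(P-ctr)@n;ok=w["depth"]>0
# face pixels -> board coords by ray casting
v,u=np.mgrid[:400,:640];r=np.stack([(u-w["cx"])/w["fx"],(v-w["cy"])/w["fy"],np.ones(u.shape)],-1)@w["pose"][:3,:3].T;o=w["pose"][:3,3]
Q=o+r*(((ctr-o)@n)/(r@n))[...,None];A=(Q-ctr)@ex;B=(Q-ctr)@ey
face=ok&(abs(H)<.004)&(u>130)&(u<450)&(v<185)
ys=[];
# lower edge: for each col bin min A ; right edge and left edge: per A row
cols=[(B[face&(u==c)].mean(),A[face&(u==c)].min()) for c in list(range(255,345,3))]
cols=np.array(cols);pe=np.polyfit(cols[:,0],cols[:,1],1);print("lower edge slope deg",np.degrees(np.arctan(pe[0])),"A at B=0",pe[1],(cols[:,1]-np.polyval(pe,cols[:,0])).std())
rt=np.array([(A[r_,:][face[r_]].mean(),B[r_][face[r_]].min(),B[r_][face[r_]].max()) for r_ in range(20,170,4)]);
print("right B",np.median(rt[:,1]),rt[:,1].std(),"left B",np.median(rt[:,2]),rt[:,2].round(3)[::4])
# plate: H about 16mm
pl=ok&(abs(H-.016)<.004)&(u>130)&(u<270)&(v<140);p=P[pl];a=(p-ctr)@ex;bb=(p-ctr)@ey
# ray cast on plate top plane
Q2=o+r*(((ctr+.016*n-o)@n)/(r@n))[...,None]
e=np.array([((Q2[r_][pl[r_]]-ctr)@ey).min() for r_ in range(5,125,4)]);ea=np.array([((Q2[r_][pl[r_]]-ctr)@ex).mean() for r_ in range(5,125,4)])
print("plate right edge B",np.polyfit(ea,e,1),e.std(),"plate low A",((Q2[pl]-ctr)@ex).min())
cl=ok&(H>.02)&(H<.045)&(v>140)&(v<195)&(u>215)&(u<385)
k,l,st,ce=cv2.connectedComponentsWithStats(cl.astype(np.uint8))
for i in range(1,k):
    if st[i,4]>8:
        p=P[l==i]-ctr;print("clip",ce[i],st[i,4],"A",((p@ex).min(),(p@ex).max()),"B",((p@ey).min(),(p@ey).max()),"H",(p@n).max())
np.savez("board.npz",ctr=ctr,n=n,ex=ex,ey=ey);print("ctr",ctr)
E
```

```text
[-0.49047305  0.09863783  0.86585609] 30.019396503298967 rms 0.0006998702890122775
x heading -11.370935808138736
lower edge slope deg -1.0985244793800308 A at B=0 -0.1121101619964809 0.0004443447421625684
right B -0.09280144893892095 0.00015493768048325464 left B 0.164686192176286 [0.165 0.165 0.165 0.164 0.165 0.165 0.164 0.165 0.165 0.164]
plate right edge B [-0.00463218  0.08495935] 0.00031801031102583825 plate low A -0.03938190244217815
clip [232.35714286 164.04761905] 84 A (np.float64(-0.08116796322092618), np.float64(-0.07301633835218148)) B (np.float64(0.10576684825660901), np.float64(0.11791684367655811)) H 0.03520612678724596
clip [363.18421053 163.18421053] 76 A (np.float64(-0.08153908502523799), np.float64(-0.07310142486274716)) B (np.float64(-0.04588714748661971), np.float64(-0.03397191724838104)) H 0.03521543031391426
clip [236.10434783 180.92173913] 115 A (np.float64(-0.10481186028203071), np.float64(-0.09602936735938464)) B (np.float64(0.10585503476372946), np.float64(0.11808938340205746)) H 0.03474516603644377
clip [361.5412844  180.95412844] 109 A (np.float64(-0.1054541416554732), np.float64(-0.09615581142341476)) B (np.float64(-0.04508630153059957), np.float64(-0.033923257564957274)) H 0.03481701745001178
ctr [ 0.55080719 -0.11169451  0.08755979]
```

```bash
python3 -m creep '[[-144,-330,12,-1.457,-1],[-144,-330,12,-1.457,-1],[-144,-330,12,-1.457,-1],[-144,-330,12,-1.457,-1],[-144,-330,12,-1.457,-1],[-144,-330,12,-1.457,-1],[-144,-330,12,-1.457,-1],[-144,-330,12,-1.457,-1]]'
python3 - <<'E'
from h import *
from rig import arm
rows(arm,[.38,.30,.22],np.radians(-18.2))
E
```

```text
time: 2.25
ee_pos: [0.3805, 0.242, 0.2507]
tool_rot: [0.0, 0.922, 0.388, -0.0]
ft_force: [1.7, -0.4, 0.4]
opening: 0.0855
grasp_force: 0.0
shift [ 41.2 -40.9  30.6] turn -0.456 q [ 0.38  0.09 -0.17  1.31 -0.    2.72] t 2.25
```

```bash
python3 -m creep '[[41,-41,30,-0.456,-1],[41,-41,30,-0.456,-1],[41,-41,30,-0.456,-1],[41,-41,30,-0.456,-1],[41,-41,30,-0.456,-1],[41,-41,30,-0.456,-1]]'
cat > bar.py <<'E'
from h import *
from rig import arm
import sys
w=arm.read_camera("wrist");cv2.imwrite(f"pics/{sys.argv[1]}.png",w["image"]);P=cloud(w);hsv=cv2.cvtColor(w["image"],cv2.COLOR_BGR2HSV)
m=((hsv[...,0]<6)|(hsv[...,0]>174))&(hsv[...,1]>170)&(hsv[...,2]>90)&(w["depth"]>0)&(P[...,2]>.019)&(P[...,2]<.026)&(np.hypot(P[...,0]-.42,P[...,1]-.31)<.14)
k,l,st,ce=cv2.connectedComponentsWithStats(m.astype(np.uint8));C=[]
for i in range(1,k):
    if st[i,4]>40:C.append(ray(w,ce[i],.024)[0]);print(ce[i].round(1),st[i],C[-1].round(4),np.median(P[l==i][:,2]))
C=np.array(C)[:2];d=C[1]-C[0];print("mid",C.mean(0),"len",np.linalg.norm(d),"dir",np.degrees(np.arctan2(d[1],d[0])))
m=C.mean(0);rows(arm,[m[0],m[1],.014],np.arctan2(d[1],d[0])+np.pi/2)
E
python3 bar.py b1
```

```text
time: 2.75
ee_pos: [0.3807, 0.2985, 0.2206]
tool_rot: [0.0, 0.812, 0.583, -0.0]
ft_force: [0.2, -0.0, 0.7]
opening: 0.0852
grasp_force: 0.0
[358.   83.7] [348  79  21  11 209] [0.4525 0.3936 0.024 ] 0.024026003905971427
[357.4 241.1] [349 236  18  10 144] [0.3987 0.217  0.024 ] 0.02401209864964937
mid [0.42560626 0.30533274 0.024     ] len 0.18458085679598785 dir -106.91787568552792
shift [ 21.   40.5 206.8] turn -0.031 q [ 0.49  0.15 -0.17  1.25 -0.    2.39] t 2.8
```

```bash
python3 -m creep '[[21,40.5,40,-0.031,-1],[21,40.5,80,-0.031,-1],[21,40.5,120,-0.031,-1],[21,40.5,155,-0.031,-1],[21,40.5,180,-0.031,-1],[21,40.5,205,-0.031,-1],[21,40.5,205,-0.031,-1],[21,40.5,205,-0.031,-1]]' && python3 -m creep '[[0,0,0,0,0],[0,0,0,0,0.5],[0,0,0,0,1],[0,0,0,0,1],[0,0,0,0,1],[0,0,0,0,1],[0,0,0,0,1],[0,0,0,0,1]]' 60
```

```text
time: 3.47
ee_pos: [0.4248, 0.3056, 0.0158]
tool_rot: [-0.0, 0.803, 0.596, -0.001]
ft_force: [0.6, -0.3, 0.3]
opening: 0.0853
grasp_force: 0.0
time: 4.13
ee_pos: [0.4253, 0.3067, 0.0172]
tool_rot: [0.0, 0.802, 0.598, 0.001]
ft_force: [-1.4, -1.4, 9.0]
opening: 0.0173
grasp_force: 58.4
```

```bash
python3 -m creep '[[0,0,-8,0,1],[0,0,-20,0,1],[0,0,-40,0,1],[0,0,-60,0,1],[0,0,-60,0,1],[0,0,-60,0,1]]'
python3 - <<'E'
from h import *
from rig import arm
w=arm.read_camera("wrist");P=cloud(w);s,Rm=tool(arm);hsv=cv2.cvtColor(w["image"],cv2.COLOR_BGR2HSV)
m=((hsv[...,0]<6)|(hsv[...,0]>174))&(hsv[...,1]>150)&(hsv[...,2]>60)&(w["depth"]>0)&(P[...,2]>.02)&(P[...,2]<.13)&(np.hypot(P[...,0]-.42,P[...,1]-.31)<.14)
k,l,st,ce=cv2.connectedComponentsWithStats(m.astype(np.uint8))
for i in range(1,k):
    if st[i,4]>20:
        q=(P[l==i]-s["ee_pos"])@Rm*1000;print(ce[i].round(),st[i],"tool mm",np.percentile(q,[2,50,98],axis=0).round(1).tolist())
print(s["ee_pos"],s["opening"],s["grasp_force"],s["ft_force"])
cv2.imwrite("pics/b2.png",w["image"])
E
```

```text
time: 4.63
ee_pos: [0.4252, 0.3067, 0.0771]
tool_rot: [0.0, 0.802, 0.598, 0.001]
ft_force: [-0.1, -0.0, -2.2]
opening: 0.0175
grasp_force: 59.0
[323.  68.] [ 295   53   57   32 1706] tool mm [[86.3, -11.5, -9.3], [91.6, -0.4, -7.7], [97.1, 10.7, -6.0]]
[0.42462622 0.30641596 0.07612712] 0.0177564424604521 59.02728617191315 [ 0.671504   -0.24059592 -2.07212592]
```

View pics/b2.png

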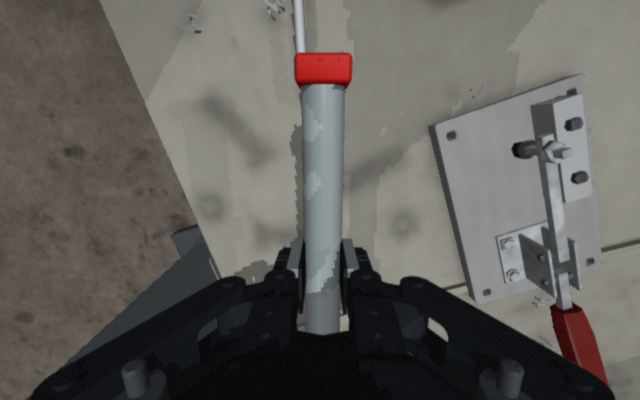

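The bar is held firmly, with its axis 4 mm ahead of the TCP and its cap at (323,68). Next I'll work out the move to a point above the seat.

```bash
cat > seat.py <<'E'
from h import *
from rig import arm
b=np.load("board.npz");ex,ey,n=b["ex"],b["ey"],b["n"]
seat=b["ctr"]-.089*ex+.036*ey+.016*n
hy=np.arctan2(ey[1],ey[0])
def barrows(h):
    eh=ey.copy()
    tx=np.array([np.cos(hy),np.sin(hy),0]);ty=np.array([tx[1],-tx[0],0])
    t=seat+h*n-(-.0013*tx-.0004*ty+.0042*np.array([0,0,-1]))
    rows(arm,t,hy-np.pi/2);return t
if __name__=="__main__":
    print(seat,"n in tool",(tool(arm)[1].T@n).round(3))
    for h in(.09,.045,.02,0):print(h,barrows(h).round(4))
E
python3 seat.py
```

```text
[ 0.47450881 -0.05962955  0.0568874 ] n in tool [-0.046 -0.498 -0.866]
shift [-339.3  107.9  -62.9] turn -0.091 q [ 0.46  0.32 -0.34  0.91  0.    2.33] t 4.6833
0.09 [ 0.431  -0.0496  0.139 ]
shift [-337.2  130.3  -24. ] turn -0.091 q [ 0.46  0.32 -0.34  0.91  0.    2.33] t 4.6833
0.045 [ 0.4531 -0.054   0.1001]
shift [-336.1  142.8   -2.3] turn -0.091 q [ 0.46  0.32 -0.34  0.91  0.    2.33] t 4.6833
0.02 [ 0.4653 -0.0565  0.0784]
shift [-335.2  152.7   15. ] turn -0.091 q [ 0.46  0.32 -0.34  0.91  0.    2.33] t 4.6833
0 [ 0.4752 -0.0584  0.0611]
```

```bash
python3 -m creep '[[-30,10,-63,0,1],[-70,40,-63,-0.09,1],[-339,108,-63,-0.091,1],[-339,108,-63,-0.091,1],[-339,108,-63,-0.091,1],[-339,108,-63,-0.091,1],[-339,108,-63,-0.091,1],[-339,108,-63,-0.091,1]]'; python3 -m creep '[[0,0,0,0,1]]'; python3 seat.py
```

```text
time: 5.35
ee_pos: [0.431, -0.0007, 0.1366]
tool_rot: [-0.001, 0.774, 0.634, -0.001]
ft_force: [0.2, -0.6, -2.6]
opening: 0.0172
grasp_force: 59.3
time: 5.43
ee_pos: [0.4319, -0.0052, 0.1367]
tool_rot: [0.0, 0.776, 0.631, -0.001]
ft_force: [0.8, 0.7, -1.2]
opening: 0.0171
grasp_force: 59.3
[ 0.47450881 -0.05962955  0.0568874 ] n in tool [-0.006 -0.501 -0.865]
shift [-43.6   8.2  -2.2] turn -0.008 q [-0.21  0.12 -0.44  1.01 -0.    1.57] t 5.4333
0.09 [ 0.431  -0.0496  0.139 ]
shift [-43.4  30.8  36.8] turn -0.008 q [-0.21  0.12 -0.44  1.01 -0.    1.57] t 5.4333
0.045 [ 0.4531 -0.054   0.1001]
shift [-43.2  43.3  58.4] turn -0.008 q [-0.21  0.12 -0.44  1.01 -0.    1.57] t 5.4333
0.02 [ 0.4653 -0.0565  0.0784]
shift [-43.1  53.3  75.7] turn -0.008 q [-0.21  0.12 -0.44  1.01 -0.    1.57] t 5.4333
0 [ 0.4752 -0.0584  0.0611]
```

```bash
python3 -m creep '[[-43.5,8,-2,-0.008,1],[-43.5,8,-2,-0.008,1],[-43.5,31,37,-0.008,1],[-43.5,31,37,-0.008,1],[-43.5,31,37,-0.008,1],[-43.5,31,37,-0.008,1]]'; python3 - <<'E'
from seat import *
w=arm.read_camera("wrist");sc=arm.read_camera("scene")
cv2.imwrite("pics/b3.png",np.hstack([cv2.resize(w["image"],(480,300)),cv2.resize(sc["image"][130:260,230:390],(320,260)) if 0 else cv2.resize(sc["image"][150:270,230:390],(320,300))[:, :320]]))
P=cloud(w);hsv=cv2.cvtColor(w["image"],cv2.COLOR_BGR2HSV);m=((hsv[...,0]<6)|(hsv[...,0]>174))&(hsv[...,1]>150)&(hsv[...,2]>60)&(w["depth"]>0)
m&=np.linalg.norm(P-tool(arm)[0]["ee_pos"],axis=-1)<.13
q=(P[m]-seat);q=np.c_[q@ex,q@ey,q@n]*1000;print("cap in seat",np.percentile(q,[2,50,98],axis=0).round(1))
for h in(.045,.02,.01,0):barrows(h)
print(tool(arm)[0]["ft_force"])
E
```

```text
time: 5.93
ee_pos: [0.4531, -0.0473, 0.0998]
tool_rot: [-0.001, 0.771, 0.637, -0.001]
ft_force: [-1.1, 0.1, -1.4]
opening: 0.018
grasp_force: 59.3
cap in seat [[ -7.   93.6  49. ]
 [  3.2  99.   55.5]
 [ 12.6 104.5  61. ]]
shift [-6.7  0.7  0.9] turn 0.008 q [-0.29  0.19 -0.45  0.93 -0.    1.47] t 6.0333
shift [-6.8 13.2 22.5] turn 0.008 q [-0.29  0.19 -0.45  0.93 -0.    1.47] t 6.0333
shift [-6.8 18.2 31.2] turn 0.008 q [-0.29  0.19 -0.45  0.93 -0.    1.47] t 6.0333
shift [-6.8 23.2 39.9] turn 0.008 q [-0.29  0.19 -0.45  0.93 -0.    1.47] t 6.0333
[ 0.2195115  -0.48876374 -1.72945147]
```

View pics/b3.png

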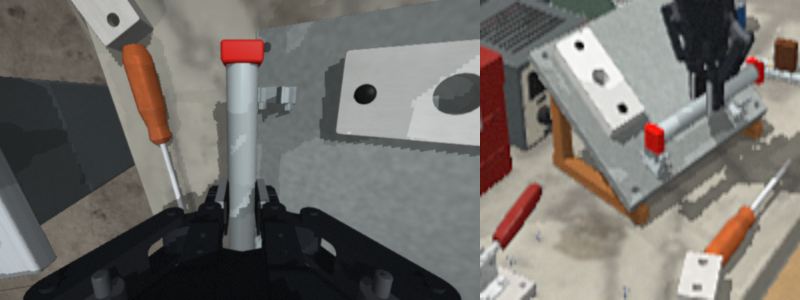

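The wrist view shows the cap about 6 mm too far left and the bar slightly low on the slope, above the clips. I'll correct that and go down into the clip mouths.

```bash
python3 -m creep '[[-6.8,2,1,0.008,1],[-6.8,2,1,0.008,1],[-6.8,2,1,0.008,1],[-6.8,14,20,0.008,1],[-6.8,14,20,0.008,1],[-6.8,14,20,0.008,1]]'; cat > chk.py <<'E'
from seat import *
w=arm.read_camera("wrist");P=cloud(w);hsv=cv2.cvtColor(w["image"],cv2.COLOR_BGR2HSV);m=((hsv[...,0]<6)|(hsv[...,0]>174))&(hsv[...,1]>150)&(hsv[...,2]>60)&(w["depth"]>0)
q=P-seat;q=np.stack([q@ex,q@ey,q@n],-1)*1000
m&=(abs(q[...,0])<40)&(q[...,2]<80)&(abs(q[...,1])<130)
k,l,st,ce=cv2.connectedComponentsWithStats(m.astype(np.uint8))
for i in range(1,k):
    if st[i,4]>30:print("cap in seat",np.percentile(q[l==i],[2,50,98],axis=0).round(1).tolist())
for h in(.045,.02,.01,0):barrows(h)
s=tool(arm)[0];print("F seat axes",(np.array([ex,ey,n])@s["ft_force"]).round(1),s["opening"],s["grasp_force"])
E
python3 chk.py
```

```text
time: 6.53
ee_pos: [0.4659, -0.0569, 0.0803]
tool_rot: [-0.001, 0.774, 0.633, -0.0]
ft_force: [0.7, -0.3, -2.1]
opening: 0.0179
grasp_force: 59.4
cap in seat [[-3.6, 86.7, 24.5], [6.4, 92.1, 31.0], [15.8, 97.7, 36.7]]
shift [  0.3 -13.3 -19.3] turn -0.0 q [-0.3   0.23 -0.45  0.88  0.    1.47] t 6.5833
shift [ 0.3 -0.7  2.3] turn -0.0 q [-0.3   0.23 -0.45  0.88  0.    1.47] t 6.5833
shift [ 0.3  4.3 11. ] turn -0.0 q [-0.3   0.23 -0.45  0.88  0.    1.47] t 6.5833
shift [ 0.3  9.3 19.6] turn -0.0 q [-0.3   0.23 -0.45  0.88  0.    1.47] t 6.5833
F seat axes [-0.9  0.1 -1.6] 0.01775978566104261 59.43121790885925
```

```bash
python3 -m creep '[[0,2,3.5,0,1],[0,4,7,0,1],[0,6,10.4,0,1],[0,8,13.9,0,1],[0,8.5,14.7,0,1],[0,8.5,14.7,0,1]]'; python3 chk.py
```

```text
time: 7.08
ee_pos: [0.4745, -0.0587, 0.0654]
tool_rot: [-0.0, 0.774, 0.633, -0.0]
ft_force: [-0.0, 0.4, -8.7]
opening: 0.0177
grasp_force: 58.8
cap in seat [[-3.7, 86.7, 7.2], [6.5, 92.1, 13.6], [15.9, 97.7, 19.1]]
shift [  0.4 -22.  -34.6] turn -0.0 q [-0.3   0.26 -0.46  0.85  0.    1.47] t 7.1333
shift [  0.4  -9.5 -13. ] turn -0.0 q [-0.3   0.26 -0.46  0.85  0.    1.47] t 7.1333
shift [ 0.4 -4.5 -4.3] turn -0.0 q [-0.3   0.26 -0.46  0.85  0.    1.47] t 7.1333
shift [0.4 0.5 4.3] turn -0.0 q [-0.3   0.26 -0.46  0.85  0.    1.47] t 7.1333
F seat axes [-4.7 -0.3 -8.4] 0.01755709642528306 58.88577461242676
```

```bash
python3 -m creep '[[0,0.8,1.3,0,1],[0,1.5,2.6,0,1],[0,1.5,2.6,0,1]]'; python3 chk.py
```

```text
time: 7.38
ee_pos: [0.4751, -0.0588, 0.0627]
tool_rot: [-0.001, 0.774, 0.633, -0.001]
ft_force: [-5.2, 0.6, -7.1]
opening: 0.0177
grasp_force: 59.3
cap in seat [[-4.5, 86.7, 4.8], [5.6, 92.1, 11.2], [15.1, 97.6, 16.7]]
shift [  0.3 -22.6 -37.3] turn -0.0 q [-0.3   0.27 -0.46  0.85 -0.    1.47] t 7.4333
shift [  0.3 -10.1 -15.7] turn -0.0 q [-0.3   0.27 -0.46  0.85 -0.    1.47] t 7.4333
shift [ 0.3 -5.1 -7. ] turn -0.0 q [-0.3   0.27 -0.46  0.85 -0.    1.47] t 7.4333
shift [ 0.3 -0.   1.6] turn -0.0 q [-0.3   0.27 -0.46  0.85 -0.    1.47] t 7.4333
F seat axes [-7.  -0.2 -3.1] 0.018207602037686683 59.27744150161743
```

```bash
python3 -m creep '[[0,0,-0.5,0,0.35],[0,0,-1,0,0.35],[0,0,-2,0,0.3],[0,0,-10,0,0.2],[0,0,-30,0,0],[0,0,-60,0,0],[0,0,-100,0,-1],[0,0,-100,0,-1]]' 20; cat > chk2.py <<'E'
from seat import *
w=arm.read_camera("wrist");P=cloud(w);cv2.imwrite("pics/c2.png",w["image"]);hsv=cv2.cvtColor(w["image"],cv2.COLOR_BGR2HSV);m=((hsv[...,0]<6)|(hsv[...,0]>174))&(hsv[...,1]>150)&(hsv[...,2]>60)&(w["depth"]>0)
q=P-seat;q=np.stack([q@ex,q@ey,q@n],-1)*1000
m&=(abs(q[...,0])<40)&(q[...,2]<80)&(abs(q[...,1])<130)
k,l,st,ce=cv2.connectedComponentsWithStats(m.astype(np.uint8))
for i in range(1,k):
    if st[i,4]>30:print("cap in seat",np.percentile(q[l==i],[2,50,98],axis=0).round(1).tolist())
for y0 in range(-60,61,20):
    mm=(abs(q[...,1]-y0)<5)&(abs(q[...,0])<12)&(q[...,2]>3)&(q[...,2]<40)&(w["depth"]>0)
    if mm.sum()>20:
        g=q[mm];h=np.linalg.lstsq(np.c_[2*g[:,[0,2]],np.ones(len(g))],(g[:,[0,2]]**2).sum(1),rcond=None)[0];print(y0,len(g),"axis x,z",h[:2].round(1),"r",np.sqrt(h[2]+h[0]**2+h[1]**2).round(1),"max z",np.percentile(g[:,2],95).round(1))
s,Rm=tool(arm);print(s["ee_pos"],s["ft_force"])
E
python3 chk2.py
```

```text
time: 8.1
ee_pos: [0.4791, -0.0599, 0.1706]
tool_rot: [0.004, 0.774, 0.633, 0.003]
ft_force: [0.5, -0.8, 0.3]
opening: 0.0654
grasp_force: 0.0
cap in seat [[-5.8, 86.9, 4.9], [4.4, 92.6, 10.6], [14.1, 97.9, 15.9]]
cap in seat [[-7.1, -97.4, 2.1], [3.5, -91.7, 10.8], [13.5, -87.0, 15.6]]
-60 163 axis x,z [-0.9  1.5] r 8.7 max z 10.6
-40 176 axis x,z [-0.9  1.2] r 9.0 max z 10.6
-20 183 axis x,z [-0.8  1.3] r 8.9 max z 10.5
0 199 axis x,z [-0.9  1.4] r 8.9 max z 10.6
20 219 axis x,z [-0.9  1.5] r 8.7 max z 10.6
40 221 axis x,z [-0.7  1.7] r 8.5 max z 10.6
60 243 axis x,z [-0.8  1.6] r 8.8 max z 10.7
[ 0.47850498 -0.05974142  0.16779185] [ 0.84177221 -0.23404114 -0.97693487]
```

The bar is home: its axis reads within about 1 mm of the seat along its whole length. Now for the square.

```bash
python3 - <<'E'
from seat import *
rows(arm,[.479,-.3194,.12],np.radians(97.2))
E
```

```text
shift [-254.4   51.4   48.4] turn 1.246 q [-0.3   0.17 -0.28  1.1   0.    1.47] t 8.15
```

```bash
python3 -m creep '[[-254,51,30,-1.895,-1],[-254,51,30,-1.895,-1],[-254,51,30,-1.895,-1],[-254,51,30,-1.895,-1],[-254,51,30,-1.895,-1],[-254,51,30,-1.895,-1],[-254,51,30,-1.895,-1],[-254,51,30,-1.895,-1]]'; python3 - <<'E'
from seat import *
rows(arm,[.479,-.3194,.12],np.radians(97.2))
E
```

```text
time: 8.82
ee_pos: [0.4756, -0.3233, 0.1321]
tool_rot: [0.0, 0.398, 0.917, -0.001]
ft_force: [-0.6, 0.5, -0.5]
opening: 0.0854
grasp_force: 0.0
shift [ 0.6  5.2 12.1] turn -0.944 q [-0.74  0.35 -0.13  1.09 -0.    0.08] t 8.8167
```

```bash
python3 -m creep '[[0.6,5,0,-0.944,-1],[0.6,5,0,-0.944,-1],[0.6,5,0,-0.944,-1],[0.6,5,0,-0.944,-1],[0.6,5,0,-0.944,-1],[0.6,5,0,-0.944,-1],[0.6,5,0,-0.944,-1],[0.6,5,0,-0.944,-1]]'; python3 - <<'E'
from seat import *
w=arm.read_camera("wrist");P=cloud(w);hsv=cv2.cvtColor(w["image"],cv2.COLOR_BGR2HSV);cv2.imwrite("pics/s1.png",w["image"])
near=(np.hypot(P[...,0]-.479,P[...,1]+.3194)<.12)&(w["depth"]>0)
g=near&(P[...,2]>.042)&(P[...,2]<.05);q=P[g]
print("grip top",g.sum(),cv2.minAreaRect((q[:,:2]*1000).astype(np.float32)),q.mean(0))
for a,b in((.005,.011),(.017,.023)):
    g=near&(P[...,2]>a)&(P[...,2]<b);print(a,g.sum(),cv2.minAreaRect((P[g][:,:2]*1000).astype(np.float32)))
rows(arm,[.479,-.3194,.034],np.radians(97.2))
E
```

```text
time: 9.48
ee_pos: [0.4793, -0.3143, 0.1333]
tool_rot: [0.0, -0.065, 0.998, -0.0]
ft_force: [0.9, 0.0, 0.2]
opening: 0.0854
grasp_force: 0.0
grip top 833 ((475.37603759765625, -320.55755615234375), (34.25156021118164, 17.693012237548828), 8.724738121032715) [ 0.47435314 -0.32068599  0.04576593]
0.005 3423 ((505.7253723144531, -358.5661315917969), (179.2992706298828, 145.9669189453125), 19.38730239868164)
0.017 1916 ((428.4260559082031, -347.70098876953125), (69.12535858154297, 69.79437255859375), 7.215092658996582)
shift [ 1.  -5.  99.3] turn 0.007 q [-0.73  0.35 -0.13  1.09  0.   -0.86] t 9.5333
```

View pics/s1.png

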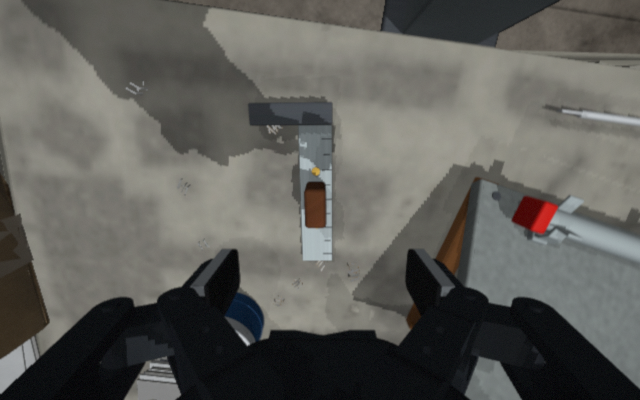

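The image shows the square's grip at (315,204), and averaging the two views puts it at about (0.477, -0.320). I'll descend and grip.

```bash
python3 -m creep '[[3,-5.5,30,0.007,-1],[3,-5.5,60,0.007,-1],[3,-5.5,85,0.007,-1],[3,-5.5,99,0.007,-1],[3,-5.5,99,0.007,-1],[3,-5.5,99,0.007,-0.5],[3,-5.5,99,0.007,0],[3,-5.5,99,0.007,0.5]]' 60 && python3 -m creep '[[0,0,0,0,1],[0,0,0,0,1],[0,0,0,0,1],[0,0,0,0,1],[0,0,-10,0,1],[0,0,-40,0,1],[0,0,-75,0,1],[0,0,-100,0,1]]'; python3 - <<'E'
from seat import *
w=arm.read_camera("wrist");P=cloud(w);cv2.imwrite("pics/s2.png",w["image"])
s,Rm=tool(arm);q=(P-s["ee_pos"])@Rm*1000
np.save("q.npy",q)
m=(w["depth"]>0)&(q[...,2]>-15)&(q[...,2]<50)&(abs(q[...,1])<70)&(abs(q[...,0])<120)
vu=np.argwhere(m);print(m.sum(),vu.min(0),vu.max(0))
g=q[m];
for x0 in range(20,110,10):
    k=g[abs(g[:,0]-x0)<5]
    if len(k)>10:print(x0,len(k),np.percentile(k[:,1],[1,99]).round(1),np.percentile(k[:,2],[10,50,90]).round(1))
b=np.load("board.npz")
rows(arm,seat+.1*ex+.03*ey+.12*n,np.arctan2(ey[1],ey[0]))
E
```

```text
time: 10.2
ee_pos: [0.4776, -0.3207, 0.0357]
tool_rot: [0.001, -0.058, 0.998, -0.001]
ft_force: [-0.9, -0.4, -0.5]
opening: 0.0517
grasp_force: 0.0
time: 10.87
ee_pos: [0.477, -0.3201, 0.137]
tool_rot: [0.0, -0.058, 0.998, -0.0]
ft_force: [0.3, -0.4, -2.9]
opening: 0.0168
grasp_force: 59.1
15536 [ 90 210] [330 371]
20 1717 [-12.5  16. ] [-6.  14.1 31.9]
30 838 [-12.9  16.5] [29.8 31.3 32.2]
40 872 [-13.2  16.2] [30.6 31.4 32.2]
50 933 [-13.1  16. ] [30.6 31.4 32.2]
60 966 [-13.3  16.2] [30.5 31.4 32.2]
70 1993 [-52.5  15.6] [18.6 19.7 31.6]
80 2927 [-52.8  15.2] [18.4 19.3 20.2]
90 876 [-52.8  15.5] [18.4 19.3 20.2]
shift [-61.5 280.3 -70.5] turn 0.315 q [-0.74  0.34 -0.12  1.1   0.   -0.85] t 10.9167
```

View pics/s2.png

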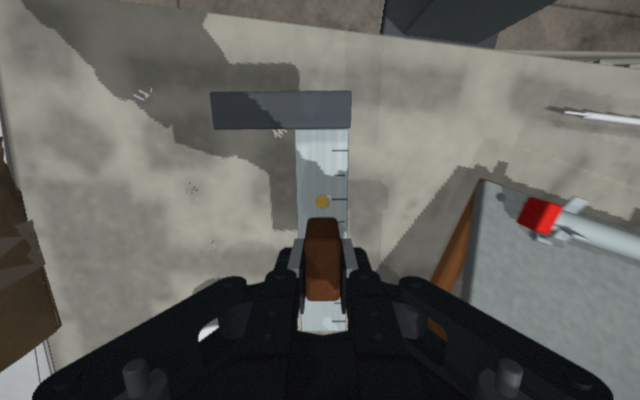

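The square hangs level in the grip, with its stock at (210–350, 92–128). I'll carry it over the board.

```bash
cat > sq.py <<'E'
from seat import *
def go(x,y,z): rows(arm,seat+x*ex+y*ey+z*n,np.arctan2(ey[1],ey[0]))
def st():
    s,Rm=tool(arm);d=s["ee_pos"]-seat
    print("tcp in seat mm",(np.array([ex,ey,n])@d*1000).round(1),"F seat",(np.array([ex,ey,n])@s["ft_force"]).round(1),"open",round(s["opening"],4),"grip",round(s["grasp_force"],1))
    print("tool per ex,ey,n:",(Rm.T@np.array([ex,ey,n]).T).T.round(3).tolist())
E
python3 - <<'E'
from sq import *
q=np.load("q.npy");m=(abs(q[...,2]-19.3)<2)&(abs(q[...,1])<45)&(q[...,0]>50)&(q[...,0]<110)
print(np.percentile(q[m][:,0],[1,99]))
go(.104,.030,.10);st()
E
```

```text
[70.03740952 87.64200351]
shift [-74.2 276.2 -55.1] turn 0.315 q [-0.74  0.34 -0.12  1.1   0.   -0.85] t 10.9167
tcp in seat mm [  90.5 -255.8   45.6] F seat [ 2.3 -0.8  0.6] open 0.0168 grip 59.2
tool per ex,ey,n: [[-0.826, -0.271, -0.495], [-0.31, 0.951, -0.004], [0.471, 0.15, -0.869]]
```

```bash
python3 -m creep '[[0,20,-40,0.1,1],[-74,276,-55,0.315,1],[-74,276,-55,0.315,1],[-74,276,-55,0.315,1],[-74,276,-55,0.315,1],[-74,276,-55,0.315,1],[-74,276,-55,0.315,1],[-74,276,-55,0.315,1]]' 60; python3 -m creep '[[0,0,0,0,1]]'; python3 - <<'E'
from sq import *
st();go(.104,.030,.10)
E
```

```text
time: 11.58
ee_pos: [0.518, -0.0334, 0.19]
tool_rot: [0.0, 0.098, 0.995, 0.001]
ft_force: [-1.1, -0.8, -3.0]
opening: 0.0166
grasp_force: 59.4
time: 11.67
ee_pos: [0.5183, -0.0334, 0.1899]
tool_rot: [0.0, 0.097, 0.995, 0.001]
ft_force: [-0.1, 0.7, -3.7]
opening: 0.0168
grasp_force: 59.5
tcp in seat mm [99.2 34.4 96.3] F seat [-2.   0.7 -3.1] open 0.0168 grip 59.5
tool per ex,ey,n: [[-0.866, -0.003, -0.5], [-0.005, 1.0, 0.001], [0.5, 0.003, -0.866]]
shift [-2.3 -4.4 -5.6] turn 0.005 q [-0.23  0.23 -0.16  1.19  0.   -0.03] t 11.6667
```

```bash
python3 -m creep '[[-2,-4.5,-5,0.005,1],[-10,-4.5,8,0.005,1],[-25,-4.5,33,0.005,1],[-25,-4.5,33,0.005,1],[-25,-4.5,33,0.005,1]]' 25; python3 - <<'E'
from sq import *
st();go(.104,.030,.02)
E
```

```text
time: 12.08
ee_pos: [0.5413, -0.0481, 0.1553]
tool_rot: [-0.002, 0.102, 0.995, 0.0]
ft_force: [-0.3, 0.6, -2.8]
opening: 0.0171
grasp_force: 59.3
tcp in seat mm [104.   24.5  53.5] F seat [-1.7  0.5 -2.2] open 0.0171 grip 59.3
tool per ex,ey,n: [[-0.864, 0.006, -0.503], [0.007, 1.0, -0.0], [0.503, -0.003, -0.864]]
shift [-16.8   5.6  29. ] turn -0.007 q [-0.24  0.29 -0.16  1.12 -0.   -0.04] t 12.0833
```

```bash
python3 -m creep '[[-2,4,4,-0.007,1],[-5,4,9,-0.007,1],[-8,4,14,-0.007,1],[-10,4,18,-0.007,1]]' 25; python3 - <<'E'
from sq import *
st();go(.104,.030,.02)
E
```

```text
time: 12.42
ee_pos: [0.5488, -0.0441, 0.139]
tool_rot: [-0.003, 0.098, 0.995, 0.0]
ft_force: [-20.7, 3.7, 16.4]
opening: 0.0169
grasp_force: 65.7
tcp in seat mm [101.5  29.8  36.2] F seat [-10.   -0.5  24.7] open 0.0169 grip 65.7
tool per ex,ey,n: [[-0.863, -0.002, -0.505], [-0.002, 1.0, -0.0], [0.505, 0.001, -0.863]]
shift [-10.3   0.1  12.7] turn 0.002 q [-0.23  0.31 -0.17  1.09 -0.   -0.04] t 12.4167
```

```bash
python3 -m creep '[[0,0,0,0,0.64],[0,0,0,0,0.64]]' 20;python3 -m creep '[[0,0,0,0,0.61],[0,0,0,0,0.61]]' 20; python3 - <<'E'
from sq import *
st()
w=arm.read_camera("scene");cv2.imwrite("pics/d1.png",cv2.resize(w["image"][130:250,240:400],(800,600),interpolation=2))
E
```

```text
time: 12.58
ee_pos: [0.5504, -0.0444, 0.139]
tool_rot: [-0.001, 0.098, 0.995, 0.0]
ft_force: [-10.5, 2.8, 7.4]
opening: 0.0169
grasp_force: 65.0
time: 12.75
ee_pos: [0.5508, -0.0445, 0.1392]
tool_rot: [-0.001, 0.098, 0.995, -0.0]
ft_force: [-10.1, 2.3, 6.9]
opening: 0.017
grasp_force: 59.4
tcp in seat mm [103.3  29.8  35.3] F seat [-5.5  0.2 11.1] open 0.017 grip 59.4
tool per ex,ey,n: [[-0.865, -0.002, -0.502], [-0.002, 1.0, -0.0], [0.502, 0.001, -0.865]]
```

View pics/d1.png

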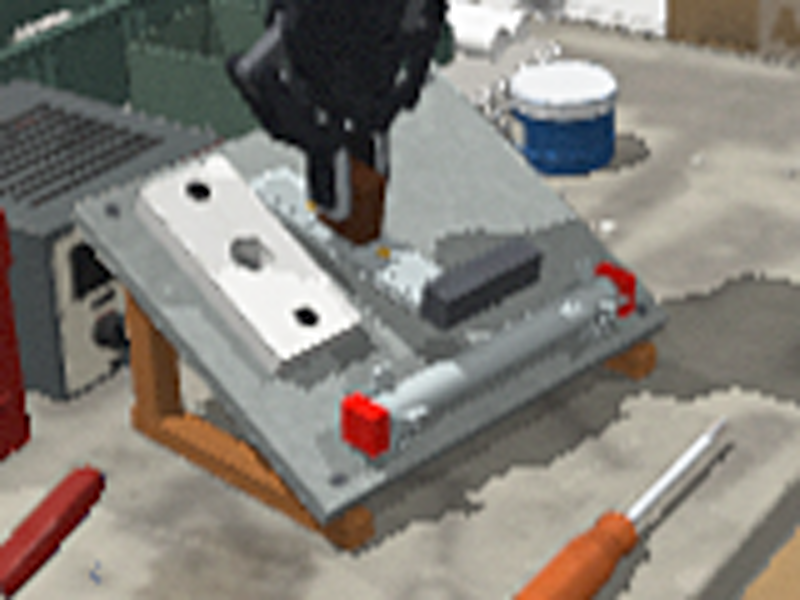

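The square is pivoting in the pads as its far end rides on the face, so I'll keep lowering it.

```bash
python3 -m creep '[[-1,0,1.5,0,0.61],[-2,0,3,0,0.61],[-3,0,4.5,0,0.61],[-3.5,0,6,0,0.61],[-4.5,0,7.5,0,0.61],[-5,0,9,0,0.61],[-5,0,9,0,0.61],[-5,0,9,0,0.61]]' 20; cat > meas.py <<'E'
from sq import *
import sys
st()
w=arm.read_camera("scene");cv2.imwrite(f"pics/{sys.argv[1]}.png",cv2.resize(w["image"][130:250,240:400],(800,600),interpolation=2))
# square top surfaces in wrist view, seat frame
w=arm.read_camera("wrist");cv2.imwrite(f"pics/{sys.argv[1]}w.png",w["image"]);P=cloud(w)-seat;q=np.stack([P@ex,P@ey,P@n],-1)*1000
dark=(w["image"].max(-1)<110)&(w["depth"]>0)&(abs(q[...,1]-12)<60)&(q[...,0]>5)&(q[...,0]<50)&(q[...,2]>-6)&(q[...,2]<70)
print("stock px",dark.sum(),np.percentile(q[dark],[2,50,98],axis=0).round(1).tolist())
br=(w["image"].max(-1)>130)&(w["depth"]>0)&(abs(q[...,1]-30)<17)&(q[...,0]>30)&(q[...,0]<75)&(q[...,2]>-12)&(q[...,2]<50)
if br.sum()>30:
    g=q[br];print("blade",br.sum(),np.percentile(g,[2,50,98],axis=0).round(1).tolist(),"slope deg",np.degrees(np.arctan(np.polyfit(g[:,0],g[:,2],1)[0])).round(2))
E
python3 meas.py e1
```

```text
time: 13.47
ee_pos: [0.5557, -0.0455, 0.1301]
tool_rot: [-0.001, 0.098, 0.995, 0.0]
ft_force: [-9.6, 1.9, 6.0]
opening: 0.0168
grasp_force: 62.0
tcp in seat mm [103.2  29.9  24.9] F seat [-5.5 -0.  10.1] open 0.0168 grip 62.0
tool per ex,ey,n: [[-0.865, -0.002, -0.502], [-0.002, 1.0, -0.0], [0.502, 0.001, -0.865]]
stock px 4480 [[7.9, -37.1, -0.1], [24.6, 8.8, 24.7], [31.2, 49.5, 26.8]]
blade 1841 [[30.9, 15.7, 7.1], [43.2, 28.9, 9.9], [71.0, 44.0, 12.2]] slope deg -7.31
```

```bash
python3 -m creep '[[-0.5,0,1,0,0.61],[-1.1,0,2,0,0.61],[-1.7,0,3,0,0.61],[-2.3,0,4,0,0.61],[-2.8,0,5,0,0.61],[-3.2,0,5.7,0,0.61],[-3.2,0,5.7,0,0.61],[-3.2,0,5.7,0,0.61]]' 20; python3 meas.py e2
```

```text
time: 14.23
ee_pos: [0.5591, -0.0462, 0.1244]
tool_rot: [-0.001, 0.098, 0.995, -0.0]
ft_force: [-9.4, 1.2, 3.6]
opening: 0.0169
grasp_force: 62.6
tcp in seat mm [103.3  29.8  18.3] F seat [-6.3 -0.7  7.9] open 0.0169 grip 62.6
tool per ex,ey,n: [[-0.865, -0.002, -0.502], [-0.002, 1.0, -0.0], [0.502, 0.001, -0.865]]
stock px 4206 [[7.9, -24.5, -3.8], [25.5, 9.5, 9.5], [32.4, 44.5, 11.1]]
blade 1253 [[33.3, 15.7, -4.3], [42.5, 28.9, -2.9], [62.0, 44.3, -1.6]] slope deg -1.56
```

```bash
python3 -m creep '[[-0.5,0,1,0,0.61],[-0.7,1,1.4,0,0.61],[-0.7,2,1.4,0,0.61],[-0.7,3,1.4,0,0.61],[-0.7,4,1.4,0,0.61],[-0.7,4,1.4,0,0.61]]' 20; python3 meas.py e3
```

```text
time: 14.83
ee_pos: [0.5614, -0.043, 0.1234]
tool_rot: [0.0, 0.098, 0.995, -0.001]
ft_force: [-6.9, -1.1, 4.7]
opening: 0.0169
grasp_force: 62.8
tcp in seat mm [104.2  33.4  16.6] F seat [-3.3 -2.5  7.4] open 0.0169 grip 62.8
tool per ex,ey,n: [[-0.866, -0.002, -0.5], [-0.002, 1.0, -0.001], [0.5, -0.0, -0.866]]
stock px 4029 [[7.4, -21.2, -5.0], [26.1, 13.9, 5.6], [33.7, 55.5, 7.1]]
blade 987 [[34.7, 19.3, -7.5], [42.5, 31.8, -6.3], [55.7, 46.7, -5.1]] slope deg -0.4
```

```bash
python3 -m creep '[[0,1,0,0,0.61],[0,2,0,0,0.61],[0.9,2,0.5,0,0.61],[1.7,2,1,0,0.61],[2.6,2,1.5,0,0.61],[3.5,2,2,0,0.61],[3.5,2,2,0,0.61]]' 20; python3 meas.py e4
```

```text
time: 15.52
ee_pos: [0.5603, -0.0413, 0.1222]
tool_rot: [0.002, 0.098, 0.995, -0.001]
ft_force: [-0.8, -4.8, 6.2]
opening: 0.0172
grasp_force: 62.9
tcp in seat mm [102.3  34.9  16.3] F seat [ 3.2 -4.9  5.2] open 0.0172 grip 62.9
tool per ex,ey,n: [[-0.868, -0.002, -0.496], [-0.002, 1.0, -0.002], [0.496, -0.001, -0.868]]
stock px 3939 [[7.7, -39.6, -4.8], [24.4, 14.8, 5.0], [32.0, 58.2, 6.4]]
blade 847 [[33.0, 20.6, -8.2], [40.0, 30.5, -6.9], [52.6, 46.7, -5.5]] slope deg 1.04
```

```bash
python3 -m creep '[[0.9,0,0.5,0,0.61],[1.7,0,1,0,0.61],[2.6,0,1.5,0,0.61],[3.5,0,2,0,0.61],[3.5,0,2,0,0.61]]' 20; python3 meas.py e5
```

```text
time: 16.03
ee_pos: [0.5569, -0.0407, 0.1202]
tool_rot: [0.002, 0.098, 0.995, -0.001]
ft_force: [-0.9, -4.5, 5.7]
opening: 0.0168
grasp_force: 63.0
tcp in seat mm [98.4 34.8 16.3] F seat [ 2.9 -4.6  5. ] open 0.0168 grip 63.0
tool per ex,ey,n: [[-0.868, -0.002, -0.496], [-0.001, 1.0, -0.002], [0.496, -0.001, -0.868]]
stock px 3924 [[7.5, -41.6, -4.8], [20.4, 13.9, 5.0], [28.0, 56.7, 6.4]]
blade 765 [[30.2, 20.7, -8.2], [36.6, 31.8, -6.9], [47.5, 46.8, -5.5]] slope deg 0.83
```

```bash
python3 -m creep '[[0,0,-0.5,0,0.5],[0,0,-1,0,0.45],[0,0,-1,0,0.4],[0,0,-3,0,0.35],[0,0,-8,0,0.3],[0,0,-20,0,0.2],[0,0,-50,0,0],[0,0,-80,0,0]]' 20;python3 -m creep '[[0,0,0,0,-0.2],[0,0,0,0,-0.2]]'; cat > fin.py <<'E'
from sq import *
import sys
st()
w=arm.read_camera("wrist");cv2.imwrite(f"pics/{sys.argv[1]}.png",w["image"]);P=cloud(w)-seat;q=np.stack([P@ex,P@ey,P@n],-1)*1000;ok=w["depth"]>0
def S(nm,m,k=(1,50,99)):
    if m.sum()>10:print(nm,m.sum(),np.percentile(q[m],k,axis=0).round(1).tolist())
I=w["image"].astype(int);sh=ok&(abs(q[...,2]-4.8)<3)&(q[...,0]>5)&(q[...,0]<50)&(abs(q[...,1]-12)<60)&(I.max(-1)<120)
S("stock top",sh)
b=ok&(abs(q[...,2]+7.2)<3)&(q[...,0]>35)&(q[...,0]<165)&(q[...,1]>5)&(q[...,1]<49)&(I.max(-1)>150)
S("blade",b)
for x0 in range(40,170,15):
    r=ok&(abs(q[...,0]-x0)<4)
    bb=b&r;pp=r&(abs(q[...,2]-1)<3)&(q[...,1]>40)&(q[...,1]<110)
    if bb.sum()>5:print(x0,"blade y",np.percentile(q[bb][:,1],[2,98]).round(1),"z",np.median(q[bb][:,2]).round(1),"plate min y",np.percentile(q[pp][:,1],2).round(1) if pp.sum()>5 else None)
bar=ok&(abs(q[...,0])<11)&(q[...,2]>4)&(q[...,2]<20);S("bar",bar&(abs(q[...,1])<60))
E
python3 fin.py f1
```

```text
time: 16.8
ee_pos: [0.5548, -0.0391, 0.1985]
tool_rot: [-0.001, 0.098, 0.995, 0.0]
ft_force: [1.8, 0.4, -0.1]
opening: 0.0427
grasp_force: 0.0
time: 16.97
ee_pos: [0.5564, -0.0394, 0.2]
tool_rot: [0.002, 0.098, 0.995, -0.0]
ft_force: [-0.4, 0.3, -0.9]
opening: 0.0514
grasp_force: 0.0
tcp in seat mm [137.7  36.   85.8] F seat [-0.8  0.2 -0.5] open 0.0514 grip 0.0
tool per ex,ey,n: [[-0.868, -0.002, -0.497], [-0.003, 1.0, 0.0], [0.497, 0.001, -0.868]]
stock top 1450 [[7.3, -45.9, 2.2], [17.9, 14.4, 4.4], [26.4, 49.2, 6.0]]
blade 2322 [[35.8, 20.7, -9.2], [125.9, 33.3, -7.6], [157.8, 45.9, -5.4]]
40 blade y [21.1 47.7] z -7.6 plate min y None
55 blade y [29.2 44.8] z -7.7 plate min y 50.7
100 blade y [20.8 22.6] z -7.6 plate min y 51.0
115 blade y [21.1 45.3] z -7.5 plate min y 50.1
130 blade y [20.5 44.8] z -7.6 plate min y 49.9
145 blade y [20.8 45.1] z -7.8 plate min y 50.4
160 blade y [21.  44.4] z -7.7 plate min y 50.3
bar 2461 [[-8.1, -58.7, 4.1], [2.0, 1.7, 9.0], [10.5, 59.0, 11.3]]
```

View pics/f1.png

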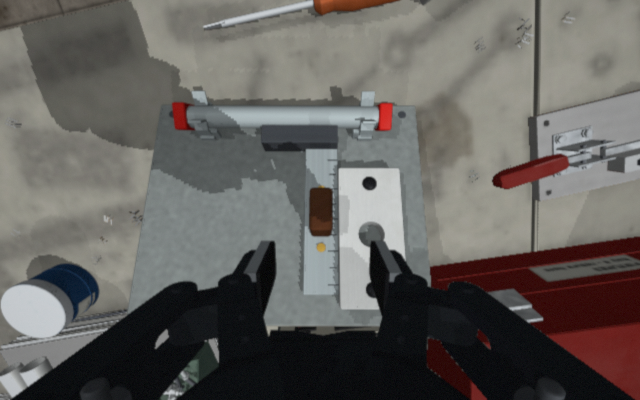

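The final view shows the square flat on the face, its stock at (262–337, 125–150) against the bar. Its blade runs alongside the plate with the gap measuring about 0 mm at both ends. The bar is in both clips and the gripper is clear, so I'll hand in.

```bash
python3 -c "
from rig import arm
print(arm.hand_in())"
```

```text
the job is handed in; nothing more can be done
None
```

I handed the job in at about 17 s with the stop bar home in both clips and the square released flat, its stock on the bar and its blade flush with the plate; that is from my own camera measurements, as hand-in returned no verdict.

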